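# Fit the food shield's spacer sleeve, then hold its front pane at the set angle

## Robot

A 7-joint arm with a two-finger parallel gripper is mounted at the origin on the work surface. World frame = base frame: x ahead of the robot, y to its left, z up, the work surface at z = 0. Lengths are in m, angles in rad, forces in N, time in s.
With the tool pointing down it reaches from about 0.4 to 0.85 m from the base axis. Payload 4.5 kg.
Tool frame: the origin (TCP) lies where the fingers leave the gripper's body, on its centre line; the fingertips stand 64 mm ahead of it and the grasp point (between the pads) lies 45 mm ahead of it; z points along the fingers, y is the direction in which the jaws open and shut (so a half turn about z gives the same grasp; the last joint's range is limited). The gripper opens to 88 mm and grips with 3 to 60 N. Pads are 18 mm wide; open, the fingers measure 123 mm over their backs; the gripper's body (75 mm by 187 mm) begins 45 mm behind the grasp point.
Start: joints at [-1.207, 0.689, -0.195, 1.565, 0.157, 0.902, -0.215], TCP at [0.202, 0.591, 0.303] pointing down, gripper open.
Joint ranges: [-3.01, 3.01], [-0.46, 2.08], [-1.47, 1.51], [0.13, 2.56], [-1, 4.14], [0.04, 2.09], [-2.66, 2.66]. Speed limits (rad/s): [2.57, 2.57, 3.14, 3.14, 3.14, 3.14, 3.14].

## Interface

Orientations are given as a unit quaternion [x, y, z, w].
In Python, from plant import monitor, snapshot, workorder, finder gives the robot as it stands.
- The arm moves only by the tool carry_out, never from a script. Its argument "motion" is one flat list of numbers, 6 for each row, row after row: the shift along the tool's x, y, z in cm, then the turn, a rotation vector about the tool's x, y, z in rad. In form: [x, y, z, rx, ry, rz, x, y, z, rx, ry, rz, ...]. A call has 1 to 8 rows; each row shifts and turns the commanded pose from where the row before left it, along the tool's axes as they then stand; what a row does not reach is not made up. A row lasts 1/8 s, in which the tool goes at most 62.5 mm and 10.7 degrees, less where a joint would pass 70% of its speed; a pose out of reach is approached as far as the arm can. A call with a gripper value outside its range is refused whole. "hand" is the finger opening in cm, from 0 to 8.81, set as the call begins (left out, the last holds). The fingers move at their own pace and stop on an object; "grip_force" is the grip in N (left out, the last holds). Time passes only in rows, so rows that do not move let the fingers close. It gives the time, the measured TCP pose, the force and the opening at its end, in the units of the state.
- monitor.get_state(): the state, without advancing time (a new reading comes with each control period).
- snapshot(name): name is "scene" or "top" or "wrist"; returns a dict with "frame" (480x640x3 uint8, red, green, blue), "range_z" (480x640 float32, m along the optical axis (not along the pixel's ray), 0 where there is no reading), "fx", "fy", "cx", "cy" (pixels), "rvec" (rotation vector, rad) and "tvec" (3), from world to camera coordinates, as OpenCV has them; the wrist camera has in their place "hand_eye" (4x4, takes a point from camera to tool coordinates, whose origin is the TCP and whose axes are the flange's). Camera axes: x right, y down, z forward; pixel columns grow to the right and rows downward; lengths in m; the calibration is good to about 2 mm. A picture is of the moment at which its call begins: read the wrist's pose just before it.
- workorder.finish_job(): hands the job in, once; it reports no verdict.
Trained networks look in a picture, given as the dict that the camera call returned (one of the last four; its "shot" number tells which), for a name from the list of things; names that differ only in an ending like _2 or _b are one class to them, and where a whole thing is asked for, a point or a joint stands for the part that bears it (a point fixed in the world has none). Each returns a list of dicts, best first, with "p" (0 to 1); they miss things now and then, are a little off and sometimes report something else, mostly with a low value. They report only what shows in the picture. A call takes as long as a camera call.
- finder.masks_of(picture, thing): "pixels" (480x640 bool, what is visible of it) and "extent" ([left, top, right, bottom] in pixels, round what is visible of it).
The state is a dict: "clock": time; "q": joint angles; "qd": joint speeds; "joint_torque": joint torques, N m; "tool_pos": TCP position; "eef_rot": TCP orientation; "contact_force": force on the tool from outside, world axes, zero at the start; "moment": the same for the moment, N m; "opening": opening from 0.0 (shut) to 1.0 (fully open).
Only numpy, scipy, OpenCV 4.12 (cv2) and the standard library are available. Lean on these libraries where they do the work, as an engineer would, in place of code of your own. Each camera call takes 0.05 s, during which the arm holds its last target. There are 200 camera calls.

## Task

Finish setting up the food shield that stands over the garnish jars: slip the loose tall spacer sleeve over the bare right-hand post top so that it sits fully down like the one already on the other post, and let go of it. Then swing the hinged front pane up until it lines up with the setting pointer on the quadrant at its left end, and hold it steady there with the gripper: it has no stay and falls back when let go, so the program finishes while still holding it, ready for a colleague to tighten the hinge screws. Leave the pointer and everything else on the counter where it is.

Things in the scene. Friction and masses are not known exactly. Their poses are not given: they have to be found in the camera images.
- guard: food shield, screwed down: two steel posts 25 mm thick, 360 mm apart. Origin on the counter midway between them; y along the row (left post +180, right -180 mm), x away from the robot; turned up to 0.12 rad. Each post ends in a shoulder with a 40 mm wide bracket eye, top at 256 mm; a 16 mm spigot with chamfered tip rises on to 311 mm. Left spigot wears its sleeve, the right is bare
- post_seat (a point): point on the axis of the bare right-hand spigot, on top of the bracket eye where the sleeve's underside comes to rest (256 mm above the counter; the spigot rises 55 mm above this point)
- hinge (a point): middle of the front pane's hinge line, which runs along the guard's y axis between the posts, 225 mm above the counter and 30 mm nearer the robot than the post axes; a black thumbscrew at each end
- pane (a joint): angle of the hinged front pane, rad: 0 = on its stop, leaning 0.30 rad from straight down with its lower edge towards the robot; grows as that edge swings towards the robot and up, about the guard's y axis, to 1.45. Light friction only: the pane (about 0.55 kg) falls back to 0 when let go; holding it at the knob takes 2 to 4 N
- knob (a point): grip point on the pane's pull knob: a steel cylinder 24 mm thick, 38 mm long, then a head 30 mm wide, 6 mm thick, square out of the pane's robot-side face, at mid width. The point is on its axis, 22 mm off the face (25 mm off the mid-plane, which holds the hinge line), 145 mm from the hinge along the pane. It points to the robot, 0.30 rad + pane above level. Pinch it along the guard's y
- pane_edge (a point): middle of the pane's lower edge, 169 mm from the hinge line; the pane is a clear sheet 6 mm thick, 290 mm wide, with thin aluminium channels 10 mm thick along its ends and lower edge
- pointer (a joint): angle of the setting pointer, rad, with the same zero and direction as pane: the pane is at its mark when both read the same. Its screw is already clamped: do not push it
- pointer_tip (a point): tip of the setting pointer: a dark bar 6 mm wide with a black clamp, on the graduated aluminium quadrant between the pane's left end and the left post, 122 mm from the hinge line in the pointer's direction (154 mm left of the pane's middle)
- sleeve: loose steel spacer sleeve, the tall plain tube, standing upright on the counter: 30 mm outside diameter, 19 mm bore, 40 mm high, about 0.11 kg; origin at the centre of its underside, z along its axis
- collar: bystander: short wide steel collar, 42 mm outside diameter, 14 mm high, lying flat; origin at the centre of its underside
- cap_nut: bystander: domed steel cap nut, 30 mm across, 26 mm high; origin at the centre of its underside
- jar_left: bystander: garnish jar with steel lid, 84 mm in diameter, 94 mm high, behind the pane; origin at the centre of its underside
- jar_mid: bystander: the same, middle jar
- jar_right: bystander: the same, right-hand jar
- pick_tray: bystander: low steel tray of cocktail picks, 62 by 130 mm, 16 mm high, under the pane; origin at the centre of its underside
- bitters: bystander: amber bottle, 48 mm in diameter, 150 mm high, to the right behind the guard; origin at the centre of its underside
- napkin_box: bystander: wooden napkin box, 150 by 150 mm, 97 mm high, to the left behind the guard; origin at the centre of its underside

How it is judged:
By the outcome, as a careful person would: the job done as asked, in the order asked, and still so for the second after the job is handed in, while the arm keeps its last pose, push and grip.
It also fails if it takes over 64 s, if anything falls off the work surface, if the arm or the gripper's body presses on something with over 40 N, if the wrist force passes 120 N, or if a joint passes its speed limit or range.

## Working session

There is one attempt and no reset: what is moved stays moved. The work goes in short steps, Python scripts to look and compute and a tool call to move; the robot and the scene stay as the last step left them, time stands still between calls to the robot, and variables do not carry over. Pictures are saved under pics/ and viewed, about 8 in all and at most 12, crops included, and the job is handed in when it is done.

Besides the shell and the picture viewer there is one more tool, called as a command line: name --argument value ..., lists and objects as JSON in quotes. carry_out: Moves the arm, as the interface text tells. Its arguments: {"type":"object","properties":{"motion":{"type":"array"},"hand":{"type":"number"},"grip_force":{"type":"number"}},"required":["motion"]}

```bash
mkdir -p pics
cat > h.py <<'E'
import numpy as np, cv2
from scipy.spatial.transform import Rotation as R
from plant import monitor, snapshot, workorder, finder
np.set_printoptions(precision=4,suppress=True)
def save(p,n,crop=None,s=1):
    f=p["frame"][:,:,::-1]
    if crop: l,t,r,b=crop; f=f[t:b,l:r]
    cv2.imwrite(f"pics/{n}.png",cv2.resize(f,None,fx=s,fy=s,interpolation=cv2.INTER_CUBIC))
def tf(p,st=None):
    "camera->world R,t"
    if "hand_eye" in p:
        H=np.array(p["hand_eye"]); Rt=R.from_quat(st["eef_rot"]).as_matrix()
        return Rt@H[:3,:3], Rt@H[:3,3]+np.array(st["tool_pos"])
    Rc=cv2.Rodrigues(np.array(p["rvec"],float))[0]
    return Rc.T, -Rc.T@np.array(p["tvec"],float).ravel()
def cloud(p,st=None):
    Rw,t=tf(p,st); z=p["range_z"]; v,u=np.mgrid[:480,:640]
    P=np.stack([(u-p["cx"])/p["fx"]*z,(v-p["cy"])/p["fy"]*z,z],-1)
    W=P@Rw.T+t; W[z<=0]=np.nan; return W
def proj(p,X,st=None):
    Rw,t=tf(p,st); c=(np.atleast_2d(X)-t)@Rw
    return np.c_[c[:,0]/c[:,2]*p["fx"]+p["cx"],c[:,1]/c[:,2]*p["fy"]+p["cy"]]
E
python3 - <<'E'
from h import *
st=monitor.get_state(); print(st)
for c in("scene","top"):
    p=snapshot(c); save(p,c+"0"); W=cloud(p,st); print(c,tf(p,st)[1],p["fx"])
    for n in["sleeve","collar","cap_nut","guard","pane","knob","pointer","jar_left","jar_mid","jar_right","pick_tray","bitters","napkin_box"]:
        for d in finder.masks_of(p,n)[:2]:
            Q=W[d["pixels"]]; Q=Q[~np.isnan(Q[:,0])]
            print(n,round(d["p"],2),d["extent"],len(Q),np.median(Q,0) if len(Q) else "",np.percentile(Q,[2,98],axis=0).ravel() if len(Q) else "")
E
```

```text
{'clock': 0.0, 'q': array([-1.2072,  0.6899, -0.1945,  1.5663,  0.1573,  0.9025, -0.2151]), 'qd': array([ 0.0006, -0.0003, -0.0003, -0.0008,  0.0004, -0.0025, -0.    ]), 'joint_torque': array([ -0.0003, -52.7548,  -1.2669, -15.3429,  -0.0527,   0.0066,
         0.0002]), 'tool_pos': array([0.2023, 0.5908, 0.3019]), 'eef_rot': array([ 0.1641,  0.9864, -0.0009, -0.0001]), 'contact_force': array([-0.101 , -0.6037, -0.4444]), 'moment': array([ 0.0574, -0.0208,  0.0055]), 'opening': 0.9960821019226225}
scene [ 1.3112 -0.6379  0.8058] 532.8708884299288
sleeve 0.65 [315.2, 195.6, 339.0, 197.5] 55 [0.5163 0.1094 0.1952] [0.4938 0.1069 0.1838 0.5673 0.1137 0.2136]
sleeve 0.51 [376.7, 203.9, 384.0, 219.8] 146 [0.48   0.3628 0.0254] [0.4621 0.3549 0.0004 0.4896 0.383  0.0405]
collar 0.77 [133.2, 338.6, 157.3, 355.1] 279 [ 0.4692 -0.3654  0.0107] [ 0.4492 -0.3837 -0.0006  0.4883 -0.3464  0.0159]
guard 0.86 [215.1, 161.6, 376.4, 364.6] 9864 [ 0.5988 -0.0608  0.1617] [ 0.5308 -0.2388  0.0033  0.6468  0.1387  0.2916]
pane 0.79 [240.3, 200.1, 346.6, 299.7] 5086 [ 0.5824 -0.0491  0.159 ] [ 0.5545 -0.
[... 2494 characters left out ...]
181.8, 413.7, 220.5] 853 [ 0.7104 -0.1501  0.0804] [ 0.6776 -0.1901  0.0124  0.753  -0.1142  0.0925]
jar_right 0.55 [174.4, 173.3, 234.8, 233.2] 3501 [0.6464 0.3766 0.0926] [0.5797 0.3097 0.0033 0.7291 0.4581 0.1026]
pick_tray 0.67 [340.3, 252.8, 386.0, 264.3] 265 [ 0.5459 -0.0822  0.0042] [ 0.5356 -0.1306 -0.0049  0.5557 -0.0067  0.0208]
bitters 0.67 [450.4, 202.7, 480.2, 228.2] 447 [ 0.6822 -0.3402  0.0938] [ 0.6663 -0.3945 -0.0029  0.742  -0.3234  0.1503]
bitters 0.45 [382.2, 180.2, 413.1, 218.6] 831 [ 0.7099 -0.1513  0.0805] [ 0.6775 -0.1898  0.0146  0.7532 -0.1152  0.0926]
napkin_box 0.7 [172.3, 172.6, 236.9, 234.0] 3369 [0.6447 0.3763 0.093 ] [0.5798 0.3098 0.0122 0.7268 0.456  0.1027]
```

Run:
```python
from h import *
a=cv2.imread("pics/scene0.png")[140:400,180:500]; b=cv2.imread("pics/top0.png")[170:330,150:500]
cv2.imwrite("pics/v1.png",np.vstack([cv2.resize(a,(640,330+0),interpolation=3) if 0 else cv2.resize(a,(640,520),interpolation=3)])); cv2.imwrite("pics/v2.png",cv2.resize(b,None,fx=2.2,fy=2.2,interpolation=3))
```

```text
(no output)
```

View pics/v1.png

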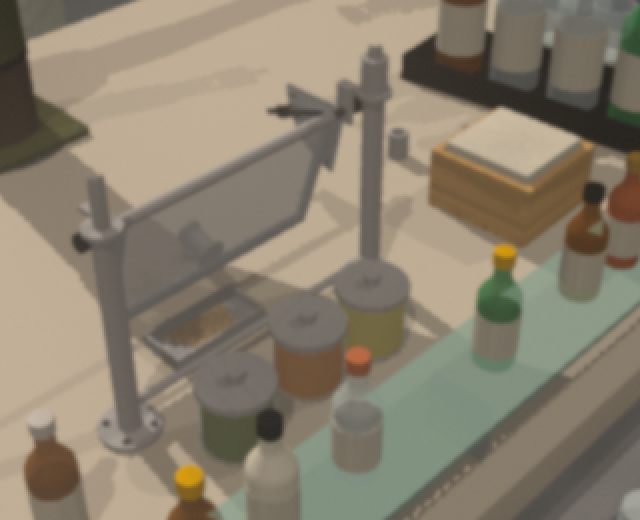

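View pics/v2.png

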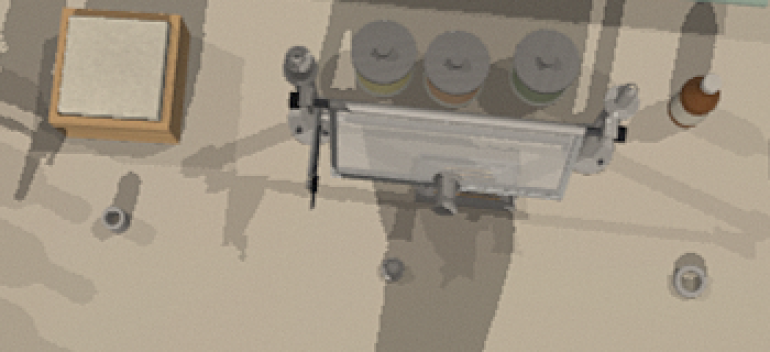

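Run:
```python
from h import *
from scipy.optimize import least_squares
st=monitor.get_state(); ps=[snapshot("scene"),snapshot("top")]
def circ(Q,r,x0,c):
    # visible-surface circle fit, known radius
    f=lambda a:np.hypot(Q[:,0]-a[0],Q[:,1]-a[1])-r
    s=least_squares(f,x0+ (x0-c[:2])*0 ,loss="soft_l1",f_scale=.001); return s.x,np.sqrt(np.median(s.fun**2))
for p in ps:
    W=cloud(p).reshape(-1,3); W=W[~np.isnan(W[:,0])]; c=tf(p)[1]
    def near(xy,rad,z0,z1): return W[(np.hypot(W[:,0]-xy[0],W[:,1]-xy[1])<rad)&(W[:,2]>z0)&(W[:,2]<z1)]
    for n,xy,rad,z0,z1,r in[("sleeve",(.476,.366),.03,.008,.036,.015),("spigot",(.62,-.23),.03,.262,.305,.008),("Lsleeve",(.635,.13),.03,.262,.29,.015),("Rpost",(.61,-.225),.03,.05,.19,.0125),("Lpost",(.635,.13),.03,.05,.19,.0125)]:
        Q=near(xy,rad,z0,z1); 
        if len(Q)>5: print(n,len(Q),Q.mean(0),*circ(Q,r,np.array(xy),c))
    Q=near((.476,.366),.03,.037,.045); print("sleevetop",len(Q),Q.mean(0),(Q.max(0)+Q.min(0))/2)
    Q=near((.62,-.23),.03,.3,.32); print("spigtop",len(Q),Q.mean(0))
    # pointer
    for d in finder.masks_of(p,"pointer")[:2]:
        e=d["extent"]; print("ptr",d["p"],e)
    Q=W[(abs(W[:,1]-.112)<.012)&(W[:,0]>.47)&(W[:,0]<.6)&(W[:,2]>.17)]; Q=Q[np.argsort(Q[:,0])]; print(Q[::max(1,len(Q)//25)])
```

```text
sleeve 104 [0.4772 0.3665 0.0234] [0.4729 0.3726] 0.0018152862639330067
spigot 188 [ 0.6326 -0.2258  0.2842] [ 0.6274 -0.2227] 0.0006545500041560222
Lsleeve 159 [0.639  0.1285 0.2762] [0.6309 0.1375] 0.0011510028503587313
Rpost 591 [ 0.6349 -0.2288  0.1235] [ 0.646  -0.2336] 0.00280381759745579
Lpost 545 [0.6376 0.13   0.1223] [0.631  0.1372] 0.001005884953933521
sleevetop 28 [0.4749 0.3697 0.0393] [0.4739 0.3707 0.0398]
spigtop 56 [ 0.6317 -0.2256  0.3054]
ptr 0.53 [313.6, 191.7, 340.9, 201.7]
[[0.4882 0.1115 0.1875]
 [0.5077 0.1097 0.1957]
 [0.5168 0.1076 0.2   ]
 [0.5201 0.1144 0.2092]
 [0.5224 0.1154 0.207 ]
 [0.5265 0.1174 0.1865]
 [0.5295 0.1145 0.1915]
 [0.5317 0.1163 0.2233]
 [0.5359 0.1152 0.2148]
 [0.5385 0.1158 0.2051]
 [0.5419 0.116  0.2297]
 [0.5451 0.1158 0.2181]
 [0.5492 0.1147 0.1939]
 [0.5539 0.1133 0.2016]
 [0.5587 0.1087 0.2131]
 [0.563  0.114  0.2153]
 [0.5691 0.1143 0.2226]
 [0.5748 0.1149 0.222 ]
 [0.5807 0.1152 0.219 ]
 [0.587  0.1153 0.1903]
 [0.5898 0.1027 0.1732]
 [0.5917 0.1199 0.2316]
 [0.5936 0.1211 0.2267]
 [0.5952 0.1225 0.2469]
 [0.5972 0.1015 0.1978]

[... 487 characters left out ...]
ptr 0.59 [451.6, 204.1, 480.2, 228.2]
ptr 0.41 [292.5, 247.4, 293.8, 260.0]
[[0.4885 0.1127 0.1825]
 [0.4998 0.1134 0.1918]
 [0.506  0.1161 0.1987]
 [0.5096 0.1186 0.2059]
 [0.5133 0.1195 0.1988]
 [0.5171 0.1125 0.1957]
 [0.5209 0.1159 0.2279]
 [0.5246 0.115  0.2091]
 [0.5294 0.1111 0.1995]
 [0.5347 0.1117 0.1982]
 [0.5384 0.1178 0.2282]
 [0.5435 0.1122 0.2056]
 [0.548  0.1162 0.2311]
 [0.5532 0.1157 0.2069]
 [0.5559 0.1153 0.2182]
 [0.5605 0.1157 0.2204]
 [0.5661 0.1157 0.2297]
 [0.5716 0.1094 0.2194]
 [0.5757 0.1122 0.223 ]
 [0.5818 0.1025 0.1771]
 [0.5865 0.1148 0.1974]
 [0.5902 0.1148 0.2038]
 [0.5916 0.1218 0.2172]
 [0.5944 0.1202 0.2484]
 [0.5976 0.1169 0.2262]
 [0.5988 0.1019 0.2271]]
```

carry_out --motion '[-4.1, -1.5, 0.5, 0, 0, 0, -4.1, -1.5, 1, 0, 0, 0, -4.1, -1.5, 1, 0, 0, 0, -4.1, -1.5, 1, 0, 0, 0, -4.1, -1.5, 1, 0, 0, 0, -4.1, -1.5, 1.5, 0, 0, 0, -4.1, -1.5, 1.5, 0, 0, 0, -4.1, -1.5, 1.5, 0, 0, 0]' --hand 6

```text
clock: 2.6
tool_pos: [0.475, 0.3708, 0.2124]
eef_rot: [0.164, 0.986, 0.0, 0.0]
contact_force: [-0.5, 0.1, 0.1]
opening: 0.685
```

```bash
cat >> h.py <<'E'
from scipy.linalg import fractional_matrix_power as fmp
def T(pos,Rm):
    M=np.eye(4); M[:3,:3]=Rm; M[:3,3]=pos; return M
def rows(st,pos,Rm,n):
    D=fmp(np.linalg.inv(T(st["tool_pos"],R.from_quat(st["eef_rot"]).as_matrix()))@T(pos,Rm),1/n).real
    print("row x%d:"%n,np.round(D[:3,3]*100,2),np.round(R.from_matrix(D[:3,:3]).as_rotvec(),3))
TH=-.0125
GX=lambda:np.array([np.cos(TH),np.sin(TH),0]); GY=lambda:np.array([-np.sin(TH),np.cos(TH),0])
def down(a=0):
    "tool x toward robot-ish, y=guard y, z = down tilted a toward the robot"
    z=-np.sin(a)*GX()-np.cos(a)*np.array([0,0,1]); y=GY(); return np.c_[np.cross(y,z),y,z]
E
python3 - <<'E'
from h import *
st=monitor.get_state(); p=snapshot("wrist"); save(p,"w1"); print(st["clock"],st["tool_pos"],st["eef_rot"],st["opening"]); print(np.array(p["hand_eye"]),p["fx"])
W=cloud(p,st)
for d in finder.masks_of(p,"sleeve"):
    Q=W[d["pixels"]];Q=Q[~np.isnan(Q[:,0])]; t=Q[Q[:,2]>.037]; print(d["p"],d["extent"],len(t),t.mean(0),(t.max(0)+t.min(0))/2,np.ptp(t,axis=0))
    c,r=cv2.minEnclosingCircle((t[:,:2]*1000).astype(np.float32)); print(c,r)
E
```

```text
2.6 [0.475  0.3708 0.2124] [0.1641 0.9864 0.0003 0.0001] 0.6847492089761167
[[ 0.0013 -0.9556 -0.2945  0.0771]
 [ 1.      0.0015 -0.0006  0.0015]
 [ 0.001  -0.2945  0.9556 -0.0808]
 [ 0.      0.      0.      1.    ]] 420.02721821030366
0.85 [299.9, 201.9, 350.2, 254.7] 935 [0.4728 0.3746 0.0386] [0.4731 0.3746 0.0391] [0.0292 0.0292 0.0041]
(473.15863037109375, 374.5284423828125) 14.810724258422852
```

View pics/w1.png

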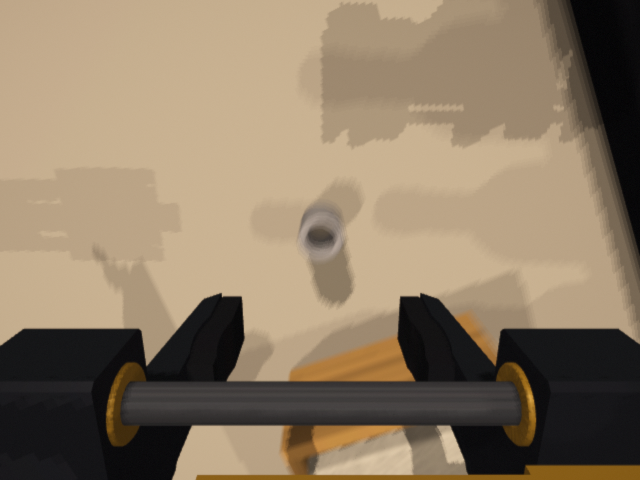

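carry_out --motion '[0.25, 0.25, 2, 0, 0, 0, 0, 0, 3, 0, 0, 0, 0, 0, 3, 0, 0, 0, 0, 0, 3, 0, 0, 0, 0, 0, 2, 0, 0, 0, 0, 0, 0.9, 0, 0, 0, 0, 0, 0, 0, 0, 0]'

```text
clock: 3.58
tool_pos: [0.4723, 0.375, 0.0737]
eef_rot: [0.164, 0.986, 0.0, -0.0]
contact_force: [-0.0, 0.8, 0.2]
opening: 0.683
```

carry_out --motion '[0, 0, 0, 0, 0, 0, 0, 0, 0, 0, 0, 0, 0, 0, 0, 0, 0, 0, 0, 0, 0, 0, 0, 0, 0, 0, 0, 0, 0, 0]' --hand 2 --grip_force 20

```text
clock: 4.2
tool_pos: [0.4724, 0.3747, 0.0742]
eef_rot: [0.164, 0.986, 0.0, 0.0]
contact_force: [0.8, -1.8, 5.8]
opening: 0.335
```

carry_out --motion '[0, 0, -2, 0, 0, 0, 0, 0, -5, 0, 0, 0, 0, 0, -6, 0, 0, 0, 0, 0, -6, 0, 0, 0, 0, 0, -6, 0, 0, 0, 0, 0, -6, 0, 0, 0]'

```text
clock: 4.95
tool_pos: [0.4717, 0.3744, 0.3868]
eef_rot: [0.164, 0.986, 0.0, 0.0]
contact_force: [0.4, 0.9, -1.4]
opening: 0.333
```

Run:
```python
from h import *
st=monitor.get_state(); print(st["clock"],st["tool_pos"],st["opening"])
# staging: over the spigot, but backed off toward robot so the wrist cam sees it
rows(st,np.array([.52,-.02,.42]),down(0),8)
rows(st,np.array([.60,-.2225,.42]),down(0),12)
```

```text
4.95 [0.4717 0.3744 0.3868] 0.3331340883007869
row x8: [-1.53 -4.75 -0.42] [ 0.    0.   -0.04]
row x12: [-1.97 -4.71 -0.28] [ 0.     0.    -0.026]
```

carry_out --motion '[-2, -4.7, -0.3, 0, 0, -0.026, -2, -4.7, -0.3, 0, 0, -0.026, -2, -4.7, -0.3, 0, 0, -0.026, -2, -4.7, -0.3, 0, 0, -0.026, -2, -4.7, -0.3, 0, 0, -0.026, -2, -4.7, -0.3, 0, 0, -0.026, -2, -4.7, -0.3, 0, 0, -0.026, -2, -4.7, -0.3, 0, 0, -0.026]'

```text
clock: 5.95
tool_pos: [0.5384, -0.0292, 0.4088]
eef_rot: [0.06, 0.998, 0.0, 0.0]
contact_force: [0.6, 0.1, -0.7]
opening: 0.331
```

carry_out --motion '[-2, -4.7, -0.3, 0, 0, -0.026, -2, -4.7, -0.3, 0, 0, -0.026, -2, -4.7, -0.3, 0, 0, -0.026, -2, -4.7, -0.3, 0, 0, -0.026, 0, 0, 0, 0, 0, 0]'

```text
clock: 6.58
tool_pos: [0.6023, -0.2269, 0.4197]
eef_rot: [0.013, 1.0, -0.001, 0.0]
contact_force: [-0.1, 1.1, -1.5]
opening: 0.335
```

Run:
```python
from h import *
st=monitor.get_state(); p=snapshot("wrist"); save(p,"w2"); print(st["clock"],st["tool_pos"],st["eef_rot"],st["opening"])
W=cloud(p,st).reshape(-1,3);W=W[~np.isnan(W[:,0])]
Q=W[(np.hypot(W[:,0]-.628,W[:,1]+.2235)<.02)&(W[:,2]>.262)&(W[:,2]<.32)]; print("spigot",len(Q),Q.mean(0) if len(Q) else"")
M=np.linalg.inv(T(st["tool_pos"],R.from_quat(st["eef_rot"]).as_matrix())); q=W@M[:3,:3].T+M[:3,3]
s=q[(np.hypot(q[:,0],q[:,1])<.025)&(q[:,2]>.02)&(q[:,2]<.08)]; print(len(s)); 
for z in np.arange(.02,.08,.005):
    k=s[(s[:,2]>=z)&(s[:,2]<z+.005)]
    if len(k):print(z,len(k),k.min(0),k.max(0))
p=snapshot("scene"); save(p,"s2",(170,110,390,290),3)
W=cloud(p)
for d in finder.masks_of(p,"sleeve"):
    Q=W[d["pixels"]];Q=Q[~np.isnan(Q[:,0])]; print(d["p"],d["extent"],np.median(Q,0))
```

```text
6.575 [ 0.6023 -0.2269  0.4197] [ 0.0126  0.9999 -0.0015  0.    ] 0.33549887295192626
spigot 95 [ 0.6211 -0.2195  0.2663]
12792
0.02 1251 [ 0.0013 -0.0226  0.02  ] [0.0113 0.0238 0.025 ]
0.025 480 [ 0.0015 -0.0227  0.025 ] [0.0116 0.0233 0.03  ]
0.030000000000000002 685 [-0.006  -0.0228  0.03  ] [0.0135 0.0233 0.035 ]
0.035 3262 [-0.0096 -0.0226  0.035 ] [0.0143 0.0233 0.04  ]
0.04000000000000001 1736 [-0.0123 -0.0226  0.04  ] [0.014  0.0233 0.045 ]
0.045000000000000005 1440 [-0.0117 -0.0224  0.045 ] [0.0141 0.0232 0.05  ]
0.05 1205 [-0.0113 -0.0226  0.05  ] [0.0138 0.0231 0.055 ]
0.05500000000000001 1078 [-0.0116 -0.0226  0.055 ] [0.0138 0.0233 0.06  ]
0.06000000000000001 912 [-0.0113 -0.0225  0.06  ] [0.014  0.0231 0.065 ]
0.06500000000000002 461 [-0.0114 -0.0214  0.065 ] [0.0142 0.0234 0.07  ]
0.07 282 [-0.0006 -0.0123  0.07  ] [0.0137 0.0165 0.075 ]
0.83 [209.8, 183.1, 225.8, 209.3] [ 0.6144 -0.2268  0.3705]
```

View pics/w2.png

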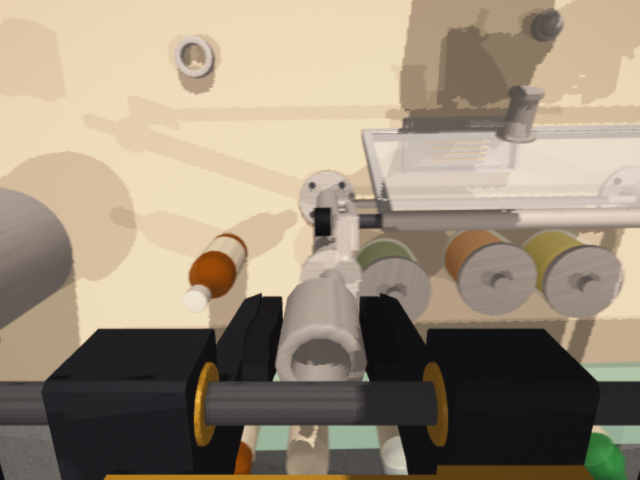

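carry_out --motion '[-3, 0.3, 0, 0, 0, 0, -4, 0, 0, 0, 0, 0, -2, 0, 0, 0, 0, 0, 0, 0, 0, 0, 0, 0]'

```text
clock: 7.22
tool_pos: [0.6937, -0.2172, 0.4192]
eef_rot: [0.007, 1.0, 0.001, -0.0]
contact_force: [-0.5, 0.3, -0.3]
opening: 0.334
```

```bash
cat > m.py <<'E'
from h import *
from scipy.optimize import least_squares
def circ(Q,r,x0):
    s=least_squares(lambda a:np.hypot(Q[:,0]-a[0],Q[:,1]-a[1])-r,x0,loss="soft_l1",f_scale=.0007); return s.x,np.median(abs(s.fun)),len(Q)
def near(W,xy,rad,z0,z1): return W[(np.hypot(W[:,0]-xy[0],W[:,1]-xy[1])<rad)&(W[:,2]>z0)&(W[:,2]<z1)]
def flat(p,st=None):
    W=cloud(p,st).reshape(-1,3); return W[~np.isnan(W[:,0])]
def go(nm):
    st=monitor.get_state(); p=snapshot("wrist"); save(p,nm); t=st["tool_pos"]; print(st["clock"],t,st["eef_rot"])
    W=flat(p,st); zb=t[2]-.073
    print("w spig",circ(near(W,(.628,-.223),.013,.27,.306),.008,(.628,-.223)))
    print("w tip",near(W,(.628,-.223),.02,.308,.316).mean(0), len(near(W,(.628,-.223),.02,.308,.316)))
    print("w slv",circ(near(W,t[:2],.018,zb+.002,zb+.036),.015,t[:2]))
    p=snapshot("scene"); W=flat(p)
    print("s spig",circ(near(W,(.628,-.223),.02,.265,.306),.008,(.628,-.223)))
    print("s slv",circ(near(W,t[:2],.022,zb+.004,zb+.036),.015,t[:2]))
E
python3 -c "
from m import *
go('w3')"
```

```text
7.225 [ 0.6937 -0.2172  0.4192] [ 0.0069  1.      0.001  -0.0002]
w spig (array([ 0.628 , -0.2214]), np.float64(0.00027247887414609843), 96)
w tip [ 0.6275 -0.221   0.309 ] 233
w slv (array([ 0.6943, -0.2161]), np.float64(0.001231728869547333), 6241)
s spig (array([ 0.6275, -0.2225]), np.float64(0.0006280049186504558), 179)
s slv (array([ 0.6942, -0.2178]), np.float64(0.0013868665850252553), 400)
```

View pics/w3.png

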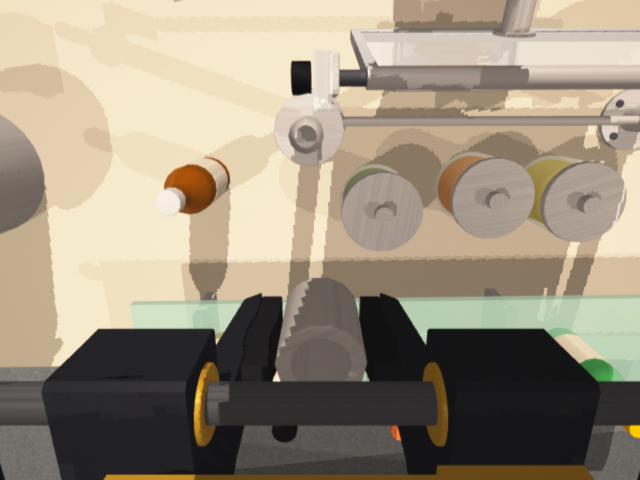

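carry_out --motion '[3, -0.3, 0, 0, 0, 0, 2.5, -0.3, 0, 0, 0, 0, 1.1, 0, 0, 0, 0, 0, 0, 0, 1.3, 0, 0, 0, 0, 0, 1.2, 0, 0, 0, 0, 0, 0, 0, 0, 0]'

```text
clock: 8.07
tool_pos: [0.6264, -0.2246, 0.3927]
eef_rot: [0.009, 1.0, 0.001, -0.002]
contact_force: [0.3, 0.2, -1.6]
opening: 0.335
```

```bash
python3 -c "
from m import *
go('w4')"
```

```text
8.075 [ 0.6264 -0.2246  0.3927] [ 0.0085  1.      0.0006 -0.0017]
w spig (array([ 0.6281, -0.2211]), np.float64(0.00014435280907615193), 627)
w tip [nan nan nan] 0
w slv (array([ 0.6269, -0.2235]), np.float64(0.0012186836310463878), 6224)
s spig (array([ 0.6276, -0.2228]), np.float64(0.0007249280329142621), 178)
s slv (array([ 0.6282, -0.2245]), np.float64(0.0013710281390203471), 364)m.py:12: RuntimeWarning: Mean of empty slice.
  print("w tip",near(W,(.628,-.223),.02,.308,.316).mean(0), len(near(W,(.628,-.223),.02,.308,.316)))
  ret = um.true_divide(
```

carry_out --motion '[-0.03, 0.2, 0, 0, 0, 0, 0, 0, 0.4, 0, 0, 0, 0, 0, 0, 0, 0, 0]'

```text
clock: 8.55
tool_pos: [0.627, -0.2229, 0.3904]
eef_rot: [0.009, 1.0, 0.0, -0.0]
contact_force: [0.6, 0.1, -0.8]
opening: 0.332
```

```bash
python3 -W ignore -c "
from m import *
go('w5');p=snapshot('scene');save(p,'s5',(170,130,290,220),5)"
```

```text
8.55 [ 0.627  -0.2229  0.3904] [ 0.0088  1.      0.0001 -0.0003]
w spig (array([ 0.6282, -0.2211]), np.float64(0.00014774945682972766), 635)
w tip [ 0.6155 -0.2194  0.3156] 23
w slv (array([ 0.6277, -0.2219]), np.float64(0.0012431867655719455), 6224)
s spig (array([ 0.6275, -0.2225]), np.float64(0.0006942559640501847), 179)
s slv (array([ 0.6283, -0.223 ]), np.float64(0.0014478198019841557), 361)
```

View pics/s5.png

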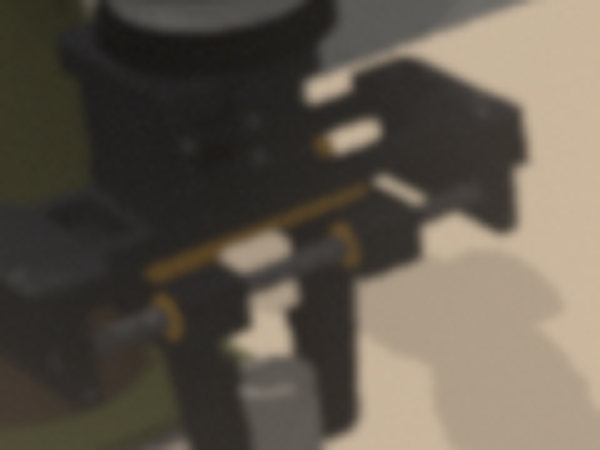

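carry_out --motion '[0, 0.06, 0.3, 0, 0, 0, 0, 0, 0.3, 0, 0, 0, 0, 0, 0.3, 0, 0, 0, 0, 0, 0.3, 0, 0, 0, 0, 0, 0, 0, 0, 0]'

```text
clock: 9.32
tool_pos: [0.627, -0.2224, 0.3783]
eef_rot: [0.009, 1.0, 0.0, -0.0]
contact_force: [-0.6, -0.4, -0.8]
opening: 0.335
```

carry_out --motion '[0, 0, 0.6, 0, 0, 0, 0, 0, 0.8, 0, 0, 0, 0, 0, 0.8, 0, 0, 0, 0, 0, 0.8, 0, 0, 0, 0, 0, 0.6, 0, 0, 0, 0, 0, 0.5, 0, 0, 0, 0, 0, 0, 0, 0, 0]'

```text
clock: 10.2
tool_pos: [0.627, -0.2224, 0.3373]
eef_rot: [0.009, 1.0, 0.0, -0.0]
contact_force: [-0.1, 0.7, -0.2]
opening: 0.338
```

carry_out --motion '[0, 0, 0.3, 0, 0, 0, 0, 0, 0.2, 0, 0, 0, 0, 0, 0.2, 0, 0, 0, 0, 0, 0.15, 0, 0, 0, 0, 0, 0, 0, 0, 0]'

```text
clock: 10.82
tool_pos: [0.6272, -0.2224, 0.3303]
eef_rot: [0.009, 1.0, -0.0, 0.0]
contact_force: [-1.8, 0.6, 5.4]
opening: 0.334
```

carry_out --motion '[0, 0, 0, 0, 0, 0, 0, 0, 0, 0, 0, 0, 0, 0, 0, 0, 0, 0, 0, 0, 0, 0, 0, 0]' --hand 6

```text
clock: 11.32
tool_pos: [0.6271, -0.2224, 0.329]
eef_rot: [0.009, 1.0, 0.0, -0.0]
contact_force: [0.0, 0.1, -0.9]
opening: 0.68
```

carry_out --motion '[0, 0, -1, 0, 0, 0, 0, 0, -3, 0, 0, 0, 0, 0, -4, 0, 0, 0, 0, 0, -4, 0, 0, 0, 3, 0, -1, 0, 0, 0, 5, 0, 0, 0, 0, 0, 5, 0, 0, 0, 0, 0, 5, 0, 0, 0, 0, 0]'

```text
clock: 12.32
tool_pos: [0.4456, -0.2191, 0.46]
eef_rot: [0.009, 1.0, -0.0, 0.001]
contact_force: [0.2, -0.0, -0.4]
opening: 0.68
```

```bash
python3 -W ignore - <<'E'
from m import *
st=monitor.get_state(); p=snapshot("wrist"); save(p,"w6"); W=flat(p,st); q=snapshot("top"); S=flat(q); c=snapshot("scene"); C=flat(c)
for n,w in(("w",W),("t",S),("s",C)):
    for xy in((.628,-.223),(.632,.137)):
        Q=near(w,xy,.017,.285,.33); print(n,len(Q), "z pct",np.percentile(Q[:,2],[5,25,50,75,95,99]) if len(Q) else"",circ(near(w,xy,.025,.262,.292),.015,xy))
print(st["clock"],st["tool_pos"])
save(c,"s6",(180,130,400,295),3)
E
```

```text
w 804 z pct [0.2861 0.29   0.2934 0.2945 0.2978 0.3002] (array([ 0.6288, -0.2207]), np.float64(0.00029463187676020703), 1118)
w 0 z pct  (array([0.632, 0.137]), np.float64(nan), 0)
t 117 z pct [0.2889 0.2923 0.2954 0.2993 0.3092 0.3126] (array([ 0.6286, -0.2227]), np.float64(0.001311154504279508), 72)
t 128 z pct [0.2889 0.2936 0.2954 0.299  0.3085 0.3124] (array([0.6326, 0.137 ]), np.float64(0.00045472890818417776), 48)
s 222 z pct [0.2862 0.2916 0.2948 0.2999 0.3084 0.3098] (array([ 0.628 , -0.2225]), np.float64(0.0007020933778674812), 245)
s 140 z pct [0.2866 0.2925 0.2955 0.3001 0.3086 0.3106] (array([0.6307, 0.1373]), np.float64(0.0011333322321943756), 166)
12.325 [ 0.4456 -0.2191  0.46  ]
```

View pics/s6.png

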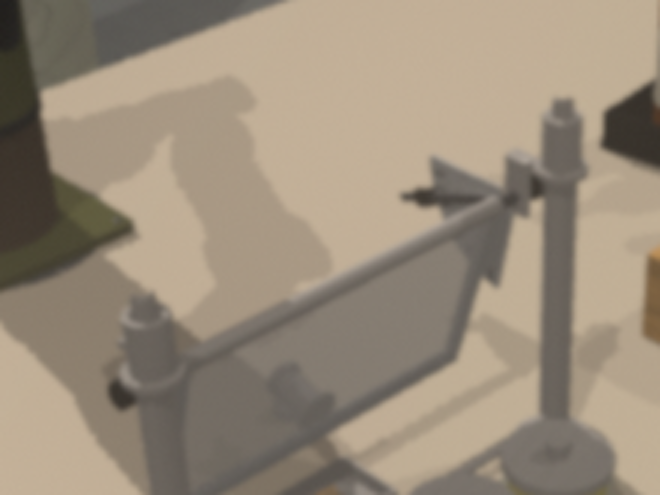

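carry_out --motion '[0, 5.6, 0.6, 0, 0, 0, 0, 5.6, 0.6, 0, 0, 0, 0, 5.6, 0.6, 0, 0, 0, 0, 5.6, 0.6, 0, 0, 0, 0, 5.6, 0.6, 0, 0, 0, 0, 3.5, 0.5, 0, 0, 0, 0, 0, 0, 0, 0, 0]'

```text
clock: 13.35
tool_pos: [0.4536, 0.0999, 0.4246]
eef_rot: [0.005, 1.0, 0.001, 0.001]
contact_force: [-0.0, -0.6, 1.0]
opening: 0.682
```

```bash
python3 -W ignore - <<'E'
from m import *
import pickle
st=monitor.get_state(); p=snapshot("wrist"); print(st["clock"],st["tool_pos"],st["eef_rot"])
pickle.dump((st,p),open("w7.pkl","wb"))
W=cloud(p,st)
for n in("pointer","knob","pane"):
  for d in finder.masks_of(p,n)[:2]:
    Q=W[d["pixels"]];Q=Q[~np.isnan(Q[:,0])]; print(n,d["p"],d["extent"],len(Q),np.percentile(Q,[2,50,98],axis=0).ravel())
save(p,"w7")
E
```

```text
13.35 [0.4536 0.0999 0.4246] [0.0053 1.     0.0015 0.0006]
pointer 0.65 [475.8, 272.1, 638.2, 365.4] 9448 [0.5775 0.3101 0.0006 0.5868 0.3669 0.0695 0.6669 0.4557 0.0965]
pointer 0.56 [329.1, 252.6, 346.6, 371.7] 878 [ 0.4884  0.1101 -0.0007  0.5186  0.114   0.1991  0.613   0.1225  0.2173]
knob 0.69 [14.3, 239.4, 328.7, 381.6] 21206 [ 0.5154 -0.1787  0.0667  0.5643 -0.0262  0.12    0.5906  0.1008  0.2013]
pane 0.72 [11.9, 241.7, 324.6, 384.4] 21292 [ 0.5147 -0.1792  0.0664  0.5644 -0.0259  0.12    0.5907  0.1007  0.2017]
```

View pics/w7.png

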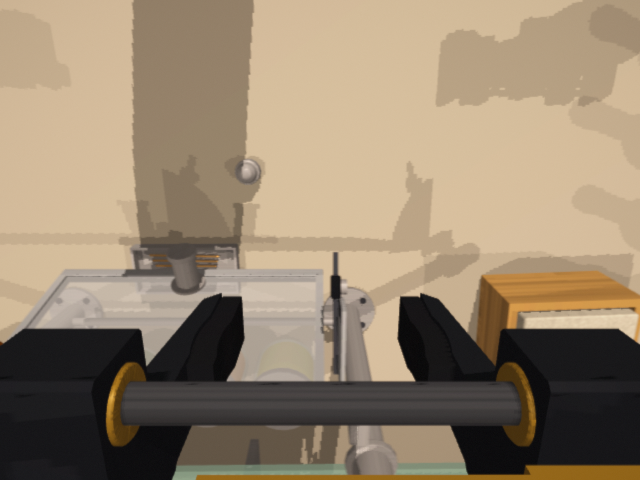

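```bash
cat > pt.py <<'E'
from m import *
O=np.array([.6300,-.0428,0])
def gf(Q): d=Q-O; return np.c_[d@GX(),d@GY(),Q[:,2]]
def line(q):
    c=np.median(q,0); r=least_squares(lambda a:(q[:,0]-c[0])*np.sin(a[0])-(q[:,1]-c[1])*np.cos(a[0])+a[1],[.3,0],loss="soft_l1",f_scale=.0007).x
    return c,r[0],np.r_[c[0]-r[1]*-0,c[1]]+r[1]*np.array([-np.sin(r[0]),np.cos(r[0])])
def analyse(p,st,tag,pane=True):
    W=cloud(p,st); g=gf(W.reshape(-1,3)); dark=(p["frame"].max(2)<90).ravel()
    ok=~np.isnan(g[:,0])
    m=ok&dark&(abs(g[:,1]-.155)<.012)&(g[:,0]<-.06)&(g[:,0]>-.17)&(g[:,2]>.15)&(g[:,2]<.24)
    q=g[m][:,[0,2]]; print(tag,"ptr",len(q),"y",np.median(g[m][:,1]))
    if len(q)>15:
        rel=q-[-.03,.225]; rr=np.hypot(*rel.T); a=np.arctan2(-rel[:,0],-rel[:,1])-.3
        for lo in np.arange(.04,.13,.01):
            k=(rr>lo)&(rr<=lo+.01)
            if k.sum()>3: print("  r%.2f n%d ang med %.3f p5 %.3f p95 %.3f"%(lo,k.sum(),np.median(a[k]),*np.percentile(a[k],[5,95])))
        print("  rmax",np.percentile(rr,[95,99,100]))
    if pane:
        m=ok&(abs(g[:,1])<.13)&(abs(g[:,1])>.025)&(g[:,0]<-.025)&(g[:,0]>-.2)&(g[:,2]>.05)&(g[:,2]<.35)
        q=g[m][:,[0,2]]; rel=q-[-.03,.225]; rr=np.hypot(*rel.T); a=np.arctan2(-rel[:,0],-rel[:,1])-.3
        for lo in np.arange(.04,.17,.02):
            k=(rr>lo)&(rr<=lo+.02)
            if k.sum()>3: print("  pane r%.2f n%d ang med %.3f off-mid mm %.2f"%(lo,k.sum(),np.median(a[k]),1e3*np.median(rr[k]*np.sin(a[k]))))
E
python3 -W ignore - <<'E'
from pt import *
import pickle
st,p=pickle.load(open("w7.pkl","rb")); analyse(p,st,"wrist")
for c in("scene","top"): analyse(snapshot(c),None,c)
E
```

```text
wrist ptr 688 y 0.1551989278530293
  r0.04 n63 ang med 0.971 p5 0.941 p95 1.001
  r0.05 n77 ang med 0.957 p5 0.359 p95 0.978
  r0.06 n78 ang med 0.952 p5 0.465 p95 0.975
  r0.07 n91 ang med 0.945 p5 0.531 p95 0.969
  r0.08 n87 ang med 0.959 p5 0.663 p95 1.002
  r0.09 n119 ang med 0.986 p5 0.861 p95 0.998
  r0.10 n70 ang med 0.972 p5 0.899 p95 0.987
  r0.11 n36 ang med 0.942 p5 0.932 p95 0.953
  r0.12 n9 ang med 0.945 p5 0.936 p95 0.954
  rmax [0.1131 0.1203 0.1219]
  pane r0.04 n1203 ang med 0.060 off-mid mm 2.97
  pane r0.06 n1031 ang med 0.043 off-mid mm 3.00
  pane r0.08 n2497 ang med 0.030 off-mid mm 2.71
  pane r0.10 n2341 ang med 0.024 off-mid mm 2.69
  pane r0.12 n2397 ang med 0.021 off-mid mm 2.73
  pane r0.14 n2548 ang med 0.019 off-mid mm 2.88
  pane r0.16 n1083 ang med 0.029 off-mid mm 4.75
scene ptr 66 y 0.15149661277767226
  r0.04 n7 ang med 0.923 p5 0.872 p95 0.988
  r0.05 n10 ang med 0.928 p5 0.880 p95 0.989
  r0.06 n9 ang med 0.932 p5 0.892 p95 0.970
  r0.07 n10 ang med 0.909 p5 0.829 p95 0.952
  r0.08 n13 ang med 0.952 p5 0.889 p95 0.990
  r0.09 n9 ang med 0.927 p5 0.899 p95 0.966
  rmax [0.0986 0.105  0.1082]
  pane r0.04 n425 ang med -0.050 off-mid mm -2.49
  pane r0.06 n416 ang med -0.037 off-mid mm -2.65
  pane r0.08 n392 ang med -0.029 off-mid mm -2.63
  pane r0.10 n377 ang med -0.024 off-mid mm -2.60
  pane r0.12 n363 ang med -0.020 off-mid mm -2.61
  pane r0.14 n392 ang med -0.018 off-mid mm -2.74
  pane r0.16 n158 ang med -0.025 off-mid mm -4.13
top ptr 0 y nan
  pane r0.04 n310 ang med 0.049 off-mid mm 2.44
  pane r0.06 n282 ang med 0.036 off-mid mm 2.52
  pane r0.08 n273 ang med 0.030 off-mid mm 2.69
  pane r0.10 n254 ang med 0.020 off-mid mm 2.23
  pane r0.12 n236 ang med 0.021 off-mid mm 2.73
  pane r0.14 n194 ang med 0.016 off-mid mm 2.50
  pane r0.16 n80 ang med 0.021 off-mid mm 3.52
```

Run:
```python
from h import *
st=monitor.get_state(); f=.8
z=np.array([0,np.sin(f),-np.cos(f)]);x=np.array([-1,0,0.]);y=np.cross(z,x)
rows(st,np.array([.513,-.05,.357]),np.c_[x,y,z],7)
```

```text
row x7: [-0.88 -2.32  0.22] [-0.114  0.001 -0.003]
```

carry_out --motion '[-0.9, -2.3, 0.2, -0.114, 0, -0.003, -0.9, -2.3, 0.2, -0.114, 0, -0.003, -0.9, -2.3, 0.2, -0.114, 0, -0.003, -0.9, -2.3, 0.2, -0.114, 0, -0.003, -0.9, -2.3, 0.2, -0.114, 0, -0.003, -0.9, -2.3, 0.2, -0.114, 0, -0.003, -0.9, -2.3, 0.2, -0.114, 0, -0.003, 0, 0, 0, 0, 0, 0]'

```text
clock: 14.65
tool_pos: [0.5146, -0.0523, 0.356]
eef_rot: [0.003, 0.921, 0.389, 0.003]
contact_force: [-0.6, 0.6, -0.0]
opening: 0.683
```

```bash
python3 -W ignore - <<'E'
from pt import *
import pickle
st=monitor.get_state(); p=snapshot("wrist"); print(st["clock"],st["tool_pos"],st["eef_rot"])
pickle.dump((st,p),open("w8.pkl","wb")); analyse(p,st,"wrist")
H=O+GX()*-.03+np.array([0,0,.225])+GY()*.154
f=p["frame"][:,:,::-1].copy()
for a,c in((.90,(0,255,0)),):
    for r in(.05,.09,.122):
        u=proj(p,H+r*(-np.sin(.3+a)*GX()-np.cos(.3+a)*np.array([0,0,1])),st)[0]; cv2.circle(f,tuple(int(v) for v in u),2,c,-1); print(u)
cv2.imwrite("pics/w8.png",f)
E
```

```text
14.65 [ 0.5146 -0.0523  0.356 ] [0.0026 0.9214 0.3887 0.0028]
wrist ptr 1440 y 0.15404524367822298
  r0.04 n122 ang med 0.949 p5 0.851 p95 0.980
  r0.05 n128 ang med 0.943 p5 0.865 p95 0.970
  r0.06 n132 ang med 0.941 p5 0.878 p95 0.963
  r0.07 n247 ang med 0.930 p5 0.160 p95 1.176
  r0.08 n222 ang med 0.943 p5 0.327 p95 1.157
  r0.09 n231 ang med 0.972 p5 0.880 p95 0.993
  r0.10 n141 ang med 0.943 p5 0.893 p95 0.987
  r0.11 n89 ang med 0.937 p5 0.912 p95 0.948
  r0.12 n22 ang med 0.938 p5 0.916 p95 0.943
  rmax [0.1145 0.121  0.1226]
  pane r0.04 n1054 ang med 0.062 off-mid mm 3.12
  pane r0.06 n1635 ang med 0.043 off-mid mm 3.06
  pane r0.08 n2364 ang med 0.034 off-mid mm 3.04
  pane r0.10 n2722 ang med 0.028 off-mid mm 3.04
  pane r0.12 n4810 ang med 0.032 off-mid mm 4.04
  pane r0.14 n17040 ang med 2.073 off-mid mm 133.74
  pane r0.16 n12285 ang med 2.055 off-mid mm 143.61
[330.9759 268.7759]
[317.7687 218.3654]
[307.1305 177.7605]
```

View pics/w8.png

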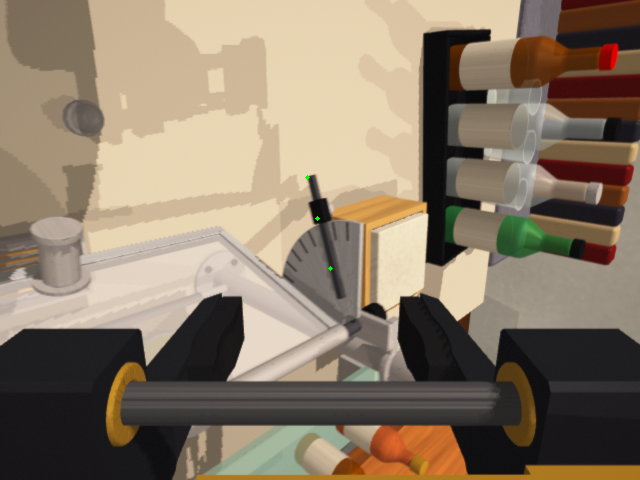

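```bash
cat >> pt.py <<'E'
Z=np.array([0,0,1.])
def knob(p,B=.48,back=0,e=.005,off=.025):
    s=.3+p; d=-np.sin(s)*GX()-np.cos(s)*Z; k=-np.cos(s)*GX()+np.sin(s)*Z
    P=O-.03*GX()+.225*Z+.145*d+off*k; Rm=down(s-B); return P,P-Rm[:,2]*(.045+e+back),Rm
E
python3 -W ignore - <<'E'
from pt import *
import pickle
for n in("w7","w8"):
    st,p=pickle.load(open(n+".pkl","rb")); W=cloud(p,st); g=gf(W.reshape(-1,3))
    m=(abs(g[:,1])<.03)&(g[:,0]<-.085)&(g[:,0]>-.14)&(g[:,2]>.06)&(g[:,2]<.14); q=g[m]
    k=(q[:,[0,2]]-[-.03,.225])@np.array([-.9553,.2955]); q=q[k>.006];k=k[k>.006]
    s=k[k>.03]; h=q[k>.038]; print(n,len(q),"y range head",np.percentile(h[:,1],[1,50,99]),"kmax",k.max(), "shaft y",np.percentile(q[(k<.036)][:,1],[1,99]))
st=monitor.get_state()
P,t,Rm=knob(0,back=.08); print(P,t); rows(st,t,Rm,8)
s2={"tool_pos":t,"eef_rot":R.from_matrix(Rm).as_quat()}; rows(s2,*knob(0)[1:],8)
s3={"tool_pos":knob(0)[1],"eef_rot":R.from_matrix(knob(0)[2]).as_quat()}; rows(s3,*knob(.93)[1:],24); print(knob(.93)[1])
E
```

```text
w7 958 y range head [-0.0118  0.0027  0.0159] kmax 0.04799027595374746 shaft y [-0.0089  0.0136]
w8 2495 y range head [-0.0132 -0.0003  0.0149] kmax 0.048292086871968926 shaft y [-0.0106  0.0118]
[ 0.5333 -0.0416  0.0939] [ 0.51   -0.0413  0.2218]
row x8: [ 0.19 -0.66  1.61] [ 0.1   -0.021 -0.007]
row x8: [-0.  0.  1.] [ 0. -0.  0.]
row x24: [ 0.25  0.   -0.35] [0.    0.039 0.   ]
[ 0.4891 -0.041   0.2367]
```

carry_out --motion '[0.2, -0.65, 1.6, 0.1, -0.021, -0.007, 0.2, -0.65, 1.6, 0.1, -0.021, -0.007, 0.2, -0.65, 1.6, 0.1, -0.021, -0.007, 0.2, -0.65, 1.6, 0.1, -0.021, -0.007, 0.2, -0.65, 1.6, 0.1, -0.021, -0.007, 0.2, -0.65, 1.6, 0.1, -0.021, -0.007, 0.2, -0.65, 1.6, 0.1, -0.021, -0.007, 0.2, -0.65, 1.6, 0.1, -0.021, -0.007]'

```text
clock: 15.7
tool_pos: [0.5102, -0.0371, 0.2263]
eef_rot: [0.005, 0.996, -0.002, 0.093]
contact_force: [0.2, -0.3, -0.9]
opening: 0.68
```

```bash
python3 -W ignore - <<'E'
from pt import *
st=monitor.get_state(); print(st["clock"],st["tool_pos"]); rows(st,*knob(0,back=.03)[1:],6); rows(st,*knob(0)[1:],8)
p=snapshot("wrist"); save(p,"w9")
W=flat(p,st); g=gf(W); q=g[(abs(g[:,1])<.03)&(g[:,0]<-.085)&(g[:,0]>-.14)&(g[:,2]>.06)&(g[:,2]<.14)]
k=(q[:,[0,2]]-[-.03,.225])@np.array([-.9553,.2955]); h=q[k>.038]; print(len(h),np.percentile(h[:,1],[1,50,99]),k.max())
E
```

```text
15.7 [ 0.5102 -0.0371  0.2263]
row x6: [ 0.02 -0.07  0.91] [-0.001  0.001  0.001]
row x8: [ 0.02 -0.05  1.06] [-0.     0.001  0.   ]
2193 [-0.0123  0.0015  0.0152] 0.0486401630150047
```

View pics/w9.png

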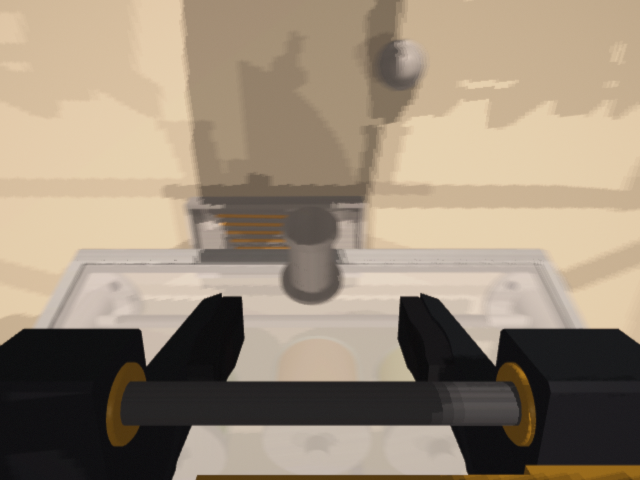

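carry_out --motion '[0, -0.05, 1, 0, 0, 0, 0, -0.05, 1.5, 0, 0, 0, 0, -0.05, 1.5, 0, 0, 0, 0.05, -0.05, 1.5, 0, 0, 0, 0.05, -0.05, 1.3, 0, 0, 0, 0.05, 0, 1, 0, 0, 0, 0, 0, 0.65, 0, 0, 0, 0, 0, 0, 0, 0, 0]'

```text
clock: 16.75
tool_pos: [0.5262, -0.0427, 0.1425]
eef_rot: [0.006, 0.996, -0.002, 0.087]
contact_force: [-0.4, -0.4, 0.9]
opening: 0.681
```

```bash
python3 -W ignore - <<'E'
from pt import *
st=monitor.get_state(); print(st["clock"],st["tool_pos"],st["contact_force"]); rows(st,*knob(0)[1:],1)
E
```

```text
16.75 [ 0.5262 -0.0427  0.1425] [-0.389  -0.4313  0.8559]
row x1: [ 0.18  0.12 -0.09] [-0.002 -0.006  0.001]
```

Correct slightly and close.

carry_out --motion '[0.15, 0.12, -0.05, 0, -0.006, 0, 0, 0, 0, 0, 0, 0]'

```text
clock: 17.0
tool_pos: [0.5262, -0.0416, 0.1449]
eef_rot: [0.006, 0.996, -0.002, 0.089]
contact_force: [-0.4, -0.5, 1.0]
opening: 0.681
```

carry_out --motion '[0, 0, 0, 0, 0, 0, 0, 0, 0, 0, 0, 0, 0, 0, 0, 0, 0, 0, 0, 0, 0, 0, 0, 0, 0, 0, 0, 0, 0, 0, 0, 0, 0, 0, 0, 0]' --hand 1.5 --grip_force 25

```text
clock: 17.75
tool_pos: [0.5261, -0.0415, 0.1446]
eef_rot: [0.006, 0.996, -0.001, 0.089]
contact_force: [-0.4, -0.1, 0.1]
opening: 0.264
```

```bash
python3 -W ignore - <<'E'
from pt import *
st=monitor.get_state(); print(st["clock"],st["tool_pos"],st["contact_force"],st["opening"]*88); rows(st,*knob(0)[1:],1)
rows(st,*knob(.3)[1:],8)
E
```

```text
17.75 [ 0.5261 -0.0415  0.1446] [-0.3573 -0.1331  0.0629] 23.2621645953476
row x1: [ 0.2  -0.    0.12] [-0.002 -0.003  0.001]
row x8: [ 0.27 -0.   -0.32] [-0.     0.037  0.   ]
```

carry_out --motion '[0.25, 0, -0.35, 0, 0.039, 0, 0.25, 0, -0.35, 0, 0.039, 0, 0.25, 0, -0.35, 0, 0.039, 0, 0.25, 0, -0.35, 0, 0.039, 0, 0.25, 0, -0.35, 0, 0.039, 0, 0.25, 0, -0.35, 0, 0.039, 0, 0.25, 0, -0.35, 0, 0.039, 0, 0.25, 0, -0.35, 0, 0.039, 0]'

```text
clock: 18.75
tool_pos: [0.5048, -0.0413, 0.1715]
eef_rot: [0.006, 0.998, -0.0, -0.068]
contact_force: [0.7, -0.4, -2.8]
opening: 0.264
```

```bash
python3 -W ignore - <<'E'
from pt import *
st=monitor.get_state(); print(st["clock"],st["tool_pos"],st["contact_force"],st["opening"]*88); rows(st,*knob(.31)[1:],1)
rows(st,*knob(.93)[1:],16)
analyse(snapshot("scene"),None,"scene")
analyse(snapshot("top"),None,"top")
E
```

```text
18.75 [ 0.5048 -0.0413  0.1715] [ 0.7268 -0.3673 -2.7643] 23.25788072317588
row x1: [0.17 0.   0.17] [-0.002 -0.006 -0.   ]
row x16: [ 0.26 -0.   -0.34] [-0.     0.038 -0.   ]
scene ptr 69 y 0.15188898618227129
  r0.04 n8 ang med 0.946 p5 0.884 p95 1.008
  r0.05 n9 ang med 0.924 p5 0.879 p95 0.970
  r0.06 n9 ang med 0.921 p5 0.881 p95 0.964
  r0.07 n10 ang med 0.908 p5 0.831 p95 0.958
  r0.08 n14 ang med 0.944 p5 0.896 p95 0.976
  r0.09 n10 ang med 0.931 p5 0.890 p95 0.977
  r0.10 n6 ang med 0.943 p5 0.904 p95 0.967
  rmax [0.1015 0.1085 0.1144]
  pane r0.04 n279 ang med 0.263 off-mid mm 13.59
  pane r0.06 n1015 ang med 0.991 off-mid mm 58.07
  pane r0.08 n843 ang med 1.130 off-mid mm 76.03
  pane r0.10 n768 ang med 1.189 off-mid mm 94.84
  pane r0.12 n383 ang med 1.925 off-mid mm 84.18
  pane r0.14 n198 ang med 0.294 off-mid mm 44.34
  pane r0.16 n75 ang med 0.286 off-mid mm 46.28
top ptr 60 y 0.15331130850088442
  r0.04 n7 ang med 1.029 p5 0.937 p95 1.088
  r0.05 n8 ang med 0.995 p5 0.947 p95 1.034
  r0.06 n7 ang med 0.941 p5 0.740 p95 1.027
  r0.07 n8 ang med 0.949 p5 0.799 p95 0.990
  r0.08 n9 ang med 0.959 p5 0.895 p95 1.041
  r0.09 n10 ang med 1.007 p5 0.962 p95 1.036
  r0.10 n4 ang med 0.951 p5 0.930 p95 0.976
  rmax [0.105  0.114  0.1165]
  pane r0.04 n252 ang med 0.368 off-mid mm 17.98
  pane r0.06 n350 ang med 0.387 off-mid mm 26.50
  pane r0.08 n238 ang med 0.827 off-mid mm 61.69
  pane r0.10 n254 ang med 1.150 off-mid mm 97.54
  pane r0.12 n183 ang med 0.355 off-mid mm 46.50
  pane r0.14 n89 ang med 0.330 off-mid mm 48.20
  pane r0.16 n32 ang med 0.338 off-mid mm 54.81
```

carry_out --motion '[0.26, 0, -0.34, 0, 0.038, 0, 0.26, 0, -0.34, 0, 0.038, 0, 0.26, 0, -0.34, 0, 0.038, 0, 0.26, 0, -0.34, 0, 0.038, 0, 0.26, 0, -0.34, 0, 0.038, 0, 0.26, 0, -0.34, 0, 0.038, 0, 0.26, 0, -0.34, 0, 0.038, 0, 0.26, 0, -0.34, 0, 0.038, 0]'

```text
clock: 19.85
tool_pos: [0.4928, -0.0412, 0.2029]
eef_rot: [0.006, 0.976, 0.0, -0.217]
contact_force: [1.6, 0.7, -3.2]
opening: 0.265
```

carry_out --motion '[0.26, 0, -0.34, 0, 0.038, 0, 0.26, 0, -0.34, 0, 0.038, 0, 0.26, 0, -0.34, 0, 0.038, 0, 0.26, 0, -0.34, 0, 0.038, 0, 0.26, 0, -0.34, 0, 0.038, 0, 0.26, 0, -0.34, 0, 0.038, 0, 0.13, 0, -0.17, 0, 0.019, 0, 0, 0, 0, 0, 0, 0]'

```text
clock: 20.85
tool_pos: [0.4904, -0.0411, 0.2304]
eef_rot: [0.006, 0.942, 0.001, -0.334]
contact_force: [4.8, -0.6, -2.7]
opening: 0.266
```

```bash
cat >> pt.py <<'E'
def pane_ang(p,st,y0,y1,half,lo=.06,hi=.155,tag="",guess=.9):
    "robust angle of pane mid-plane from depth points in strip y0..y1; face offset half (m, + = upper/robot face)"
    W=cloud(p,st); g=gf(W.reshape(-1,3)); g=g[~np.isnan(g[:,0])]
    q=g[(g[:,1]>y0)&(g[:,1]<y1)][:,[0,2]]-[-.03,.225]; rr=np.hypot(*q.T); a=np.arctan2(-q[:,0],-q[:,1])-.3
    k=(rr>lo)&(rr<hi)&(abs(a-guess)<.13); a=a[k]-np.arcsin(half/rr[k]); 
    print(tag,y0,y1,k.sum(),"pane",np.round(np.median(a),4) if k.sum() else "",np.round(np.percentile(a,[25,75]),3) if k.sum() else "")
E
python3 -W ignore - <<'E'
from pt import *
st=monitor.get_state(); print(st["clock"],st["tool_pos"],st["contact_force"],st["opening"]*88)
for v in(.87,.93): rows(st,*knob(v)[1:],1)
import pickle
D={}
for c in("scene","top","wrist"):
    p=snapshot(c); D[c]=p; save(p,c+"10")
    for ys in((-.14,-.05),(.05,.1),(.1,.132),(.136,.145)): pane_ang(p,st,*ys,-.003 if c=="scene" else .003,tag=c)
    analyse(p,st,c,False)
pickle.dump((st,D),open("f1.pkl","wb"))
E
```

```text
20.85 [ 0.4904 -0.0411  0.2304] [ 4.8389 -0.6112 -2.6649] 23.421759360161627
row x1: [0.11 0.   0.14] [-0.002  0.008 -0.002]
row x1: [ 0.49  0.   -0.41] [-0.002  0.068 -0.002]
scene -0.14 -0.05 212 pane 0.925 [0.916 0.942]
scene 0.05 0.1 186 pane 0.9264 [0.917 0.943]
scene 0.1 0.132 114 pane 0.9276 [0.918 0.942]
scene 0.136 0.145 37 pane 0.9463 [0.926 0.971]
scene ptr 35 y 0.1525927105096098
  r0.06 n4 ang med 0.967 p5 0.960 p95 0.973
  r0.07 n9 ang med 0.961 p5 0.950 p95 1.006
  r0.08 n13 ang med 0.972 p5 0.944 p95 0.991
  rmax [0.1107 0.1154 0.1177]
top -0.14 -0.05 86 pane 0.8756 [0.851 0.893]
top 0.05 0.1 333 pane 0.8624 [0.847 0.88 ]
top 0.1 0.132 459 pane 0.8633 [0.843 0.882]
top 0.136 0.145 128 pane 0.8803 [0.862 0.899]
top ptr 65 y 0.15353614839801083
  r0.04 n9 ang med 0.938 p5 0.725 p95 0.969
  r0.05 n8 ang med 0.988 p5 0.896 p95 1.030
  r0.06 n8 ang med 0.929 p5 0.724 p95 1.008
  r0.07 n8 ang med 0.947 p5 0.764 p95 0.997
  r0.08 n12 ang med 0.973 p5 0.891 p95 1.062
  r0.09 n10 ang med 1.001 p5 0.959 p95 1.015
  r0.10 n5 ang med 0.950 p5 0.889 p95 0.973
  rmax [0.108  0.1136 0.1163]
wrist -0.14 -0.05 7164 pane 0.8627 [0.859 0.866]
wrist 0.05 0.1 2866 pane 0.8628 [0.859 0.866]
wrist 0.1 0.132 4016 pane 0.8637 [0.861 0.867]
wrist 0.136 0.145 0 pane  
wrist ptr 0 y nan
```

```bash
python3 -W ignore - <<'E'
from pt import *
import pickle
st,p=pickle.load(open("w8.pkl","rb"))
f=p["frame"]; gray=f.max(2).astype(np.float32)
H=O-.03*GX()+.225*Z
def pix(r,a,y): return proj(p,H+y*GY()+r*(-np.sin(.3+a)*GX()-np.cos(.3+a)*Z),st)[0]
for yf in(.1525,.154):
  pts=[]
  for r in np.arange(.045,.123,.003):
    n=np.arange(-.009,.0091,.00025)      # perpendicular offset
    a0=.925
    d=-np.sin(.3+a0)*GX()-np.cos(.3+a0)*Z; k=-np.cos(.3+a0)*GX()+np.sin(.3+a0)*Z
    uv=proj(p,H+yf*GY()+r*d+n[:,None]*k,st).astype(np.float32)
    v=cv2.remap(gray,uv[:,:1],uv[:,1:],cv2.INTER_LINEAR).ravel()
    lo=v.min(); c=np.argmin(v); thr1=(lo+v[:c+1].max())/2; thr2=(lo+v[c:].max())/2
    i=c
    while i>0 and v[i]<thr1:i-=1
    j=c
    while j<len(v)-1 and v[j]<thr2:j+=1
    pts.append((r,n[i]*1e3,n[j]*1e3)); 
  P=np.array(pts); 
  if yf==.1525: print(P)
  w=P[:,2]-P[:,1]; ok=(w>3.5)&(w<8)&((P[:,0]<.076)|(P[:,0]>.107)); mid=(P[:,1]+P[:,2])/2
  s=np.polyfit(P[ok,0],mid[ok]/1e3,1); print(yf,ok.sum(),"line dir",.925+s[0],"offset mm",s[1]*1e3,"tip ang",.925+np.median(mid[P[:,0]>.11])/118)
# pane now by wrist: line direction
st,D=pickle.load(open("f1.pkl","rb"))
for c in("wrist","top","scene"):
    g=gf(cloud(D[c],st).reshape(-1,3)); g=g[~np.isnan(g[:,0])]
    for y0,y1 in((-.13,-.05),(.05,.13)):
        q=g[(g[:,1]>y0)&(g[:,1]<y1)][:,[0,2]]-[-.03,.225]; a0=.865
        d=np.array([-np.sin(.3+a0),-np.cos(.3+a0)]); k=np.array([-np.cos(.3+a0),np.sin(.3+a0)])
        r=q@d; h=q@k; m=(abs(h-.003)<.007)&(r>.03)&(r<.155)
        s=least_squares(lambda x:x[0]*r[m]+x[1]-h[m],[0,.003],loss="soft_l1",f_scale=.0005).x
        print(c,m.sum(),r[m].min(),"pane dir",a0+s[0],"face off mm",s[1]*1e3)
E
```

```text
[[ 0.045 -2.25   6.25 ]
 [ 0.048 -2.25   6.25 ]
 [ 0.051 -2.25   6.   ]
 [ 0.054 -2.25   6.   ]
 [ 0.057 -2.25   6.5  ]
 [ 0.06  -2.25   6.   ]
 [ 0.063 -2.25   7.   ]
 [ 0.066 -2.     7.   ]
 [ 0.069 -2.     7.25 ]
 [ 0.072 -2.     6.25 ]
 [ 0.075 -2.25   5.75 ]
 [ 0.078 -2.25   5.75 ]
 [ 0.081 -2.25   6.   ]
 [ 0.084 -2.5    5.75 ]
 [ 0.087 -6.25   7.   ]
 [ 0.09  -6.75   5.25 ]
 [ 0.093 -6.75   5.25 ]
 [ 0.096 -6.75   5.5  ]
 [ 0.099 -6.5    5.5  ]
 [ 0.102 -6.75   5.25 ]
 [ 0.105 -1.75   7.25 ]
 [ 0.108 -1.5    7.25 ]
 [ 0.111 -1.5    7.25 ]
 [ 0.114 -1.5    7.25 ]
 [ 0.117 -1.25   7.25 ]
 [ 0.12  -1.25   7.25 ]]Traceback (most recent call last):
  File "<stdin>", line 24, in <module>
    raise TypeError("expected non-empty vector for x")
TypeError: expected non-empty vector for x
```

```bash
python3 -W ignore - <<'E'
from pt import *
import pickle
st,D=pickle.load(open("f1.pkl","rb"))
for c in("wrist","top","scene"):
    g=gf(cloud(D[c],st).reshape(-1,3)); g=g[~np.isnan(g[:,0])]
    for y0,y1 in((-.13,-.05),(.05,.13)):
        q=g[(g[:,1]>y0)&(g[:,1]<y1)][:,[0,2]]-[-.03,.225]; a0=.865
        d=np.array([-np.sin(.3+a0),-np.cos(.3+a0)]); k=np.array([-np.cos(.3+a0),np.sin(.3+a0)])
        r=q@d; h=q@k; m=(abs(h-.003)<.007)&(r>.03)&(r<.155)
        s=least_squares(lambda x:x[0]*r[m]+x[1]-h[m],[0,.003],loss="soft_l1",f_scale=.0005).x
        print(c,m.sum(),r[m].min(),"pane dir",a0+s[0],"face off mm",s[1]*1e3)
s={"tool_pos":knob(.866)[1],"eef_rot":R.from_matrix(knob(.866)[2]).as_quat()}; rows(s,*knob(.932)[1:],2)
E
```

```text
wrist 7167 0.10355863634271123 pane dir 0.8733947118785251 face off mm 1.6064600044094501
wrist 6877 0.10390685746929078 pane dir 0.8725098607362298 face off mm 1.8182108276561948Traceback (most recent call last):
  File "<stdin>", line 11, in <module>
    return umr_minimum(a, axis, None, out, keepdims, initial, where)
ValueError: zero-size array to reduction operation minimum which has no identity
```

carry_out --motion '[0.11, 0, -0.15, 0, 0.0165, 0, 0.11, 0, -0.15, 0, 0.0165, 0, 0.11, 0, -0.15, 0, 0.0165, 0, 0.11, 0, -0.15, 0, 0.0165, 0, 0, 0, 0, 0, 0, 0, 0, 0, 0, 0, 0, 0]'

```text
clock: 21.75
tool_pos: [0.4909, -0.0412, 0.238]
eef_rot: [0.006, 0.931, 0.001, -0.365]
contact_force: [5.0, -0.0, -2.9]
opening: 0.262
```

```bash
python3 -W ignore - <<'E'
from pt import *
st=monitor.get_state(); print(st["clock"],st["tool_pos"],st["contact_force"],st["opening"]*88)
for c in("wrist","top","scene"):
    p=snapshot(c)
    for ys in((-.14,-.05),(.05,.1),(.1,.132)): pane_ang(p,st,*ys,.003,tag=c)
    if c=="scene":
        analyse(p,st,c,False); a=cv2.resize(p["frame"][150:250,260:385,::-1],None,fx=5,fy=5,interpolation=3); cv2.imwrite("pics/s11.png",a)
        for n in ("sleeve","collar","cap_nut","pick_tray"):
            W=cloud(p)
            for d in finder.masks_of(p,n)[:2]:
                print(n,d["p"],np.nanmedian(W[d["pixels"]],0))
E
```

```text
21.75 [ 0.4909 -0.0412  0.238 ] [ 4.9527 -0.0264 -2.9079] 23.027209964528787
wrist -0.14 -0.05 7196 pane 0.931 [0.928 0.934]
wrist 0.05 0.1 2867 pane 0.9306 [0.927 0.934]
wrist 0.1 0.132 4042 pane 0.9318 [0.929 0.935]
top -0.14 -0.05 155 pane 0.9326 [0.915 0.947]
top 0.05 0.1 380 pane 0.9285 [0.913 0.945]
top 0.1 0.132 452 pane 0.9317 [0.912 0.948]
scene -0.14 -0.05 295 pane 0.9366 [0.932 0.941]
scene 0.05 0.1 207 pane 0.9366 [0.932 0.94 ]
scene 0.1 0.132 134 pane 0.9374 [0.933 0.941]
scene ptr 0 y nan
sleeve 0.74 [ 0.6378 -0.2284  0.2771]
collar 0.69 [ 0.4699 -0.3647  0.0104]
pick_tray 0.69 [ 0.5638 -0.0698  0.0057]
pick_tray 0.47 [ 0.5495 -0.0512  0.2104]
```

View pics/s11.png

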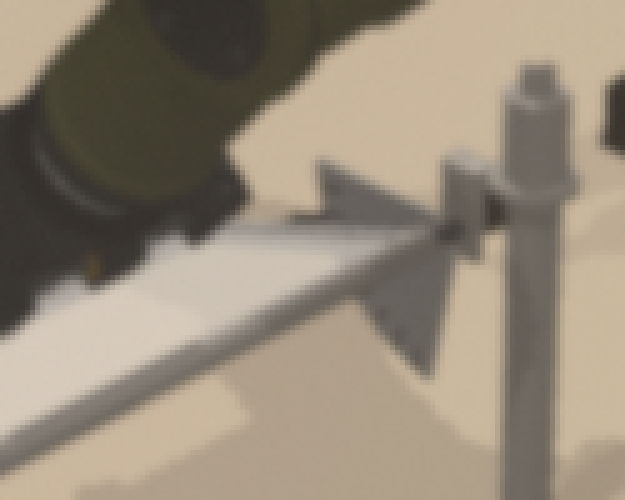

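```bash
python3 -c "
from h import *
print(workorder.finish_job()); print(monitor.get_state()['clock'])"
```

```text
the job is handed in; nothing more can be done
None
the job is handed in; nothing more can be done
```

The sleeve is on the right-hand post and released. The gripper is holding the front pane at the pointer's setting, and I handed the job in at about 22 s of the 64 s allowed.

- **Sleeve:** It seated with about 5 N of contact. After release, its depth profile matched the left sleeve to within 1 mm in the top and scene views.
- **Pane:** The wrist, top and scene cameras read 0.931, about 0.931 and 0.937 rad. The last scene picture shows the pane's left end covering the pointer bar.
- **Pointer:** My readings of it spread from about 0.92 to 0.94 rad, so I aimed for 0.932. The match is good to about 0.01 rad. I couldn't read the pointer again at the end because the pane hid it.
- **Grip:** It is steady on the knob with a 23 mm opening. The tool force is about 6 N, a little over the 2 to 4 N expected.
- **Other items:** The collar and pick tray read the same positions at the end as at the start. The cap nut wasn't reported in the last picture. I didn't re-measure the jars, bitters or napkin box. I saw no sign of contact with any of these items.

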